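# Run the wing screw of the tile clamp down onto the test tile

## Robot

A 6-joint arm with a two-finger parallel gripper is mounted at the origin on the work surface. World frame = base frame: x ahead of the robot, y to its left, z up, the work surface at z = 0. Lengths are in m, angles in rad, forces in N, time in s.
With the tool pointing down it reaches from about 0.375 to 0.925 m from the base axis. Payload 5.7 kg.
Tool frame: the origin (TCP) lies at the very end of the fingers, on their centre line; the grasp point (between the pads) lies 19 mm behind it; x points along the fingers, y is the direction in which the jaws open and shut, and the axes are right-handed (so a half turn about x gives the same grasp; the last joint's range is limited). The gripper opens to 88 mm and grips with 3 to 60 N. Pads are 20 mm wide; open, the fingers measure 115 mm over their backs; the gripper's body (75 mm by 178 mm) begins 61 mm behind the grasp point.
Start: joints at [-1.287, 0.359, 1.51, -0, 1.272, -0.115], TCP at [0.233, -0.553, 0.223] pointing down, gripper open.
Joint ranges: [-2.97, 2.97], [-1.01, 2.36], [0.21, 2.38], [-0.96, 4.11], [0.2, 2.71], [-2.98, 2.98]. Speed limits (rad/s): [2.39, 2.39, 3.14, 3.14, 3.14, 3.14].

## Interface

Orientations are given as a unit quaternion [x, y, z, w].
In Python, from workcell import telemetry, get_image, r gives the robot as it stands.
- The arm moves only by the tool play_rows, never from a script. Its argument "steps" is a list of rows, each an object of numbers: "tx", "ty", "tz": the shift along the tool's x, y, z in units of 30 mm (1.0 is 30 mm); "wx", "wy", "wz": the turn, a rotation vector about the tool's x, y, z in units of 5 degrees (1.0 is 5 degrees); "claw": the finger opening in mm, from 0 to 87.8. In form: [{"tx": .., "ty": .., "tz": .., "wx": .., "wy": .., "wz": .., "claw": ..}, ...]. A call has 1 to 10 rows; each row is the pose to reach, as a shift and turn from the pose measured when the call began, along the tool's axes at that moment; what a row does not reach only later rows make up. A row lasts 1/12 s, in which the tool goes at most 41.7 mm and 7.16 degrees, less where a joint would pass 70% of its speed; a pose out of reach is approached as far as the arm can. A call with a gripper value outside its range is refused whole. The fingers move at their own pace and stop on an object; "grip_force" is the grip in N (left out, the last holds). Time passes only in rows, so rows that repeat a pose let the fingers close. It gives the time, the measured TCP pose, the force and the opening at its end, in the units of the state.
- telemetry.get_obs(): the state, without advancing time (a new reading comes with each control period).
- get_image(name): name is "scene" or "top" or "wrist"; returns a dict with "frame" (480x640x3 uint8, red, green, blue), "K" (3x3 intrinsics, pixels), "distortion" ([k1, k2, p1, p2, k3] as OpenCV has them; the pictures are not rectified), "R" (3x3) and "t" (3): a world point X has camera coordinates R X + t. Camera axes: x right, y down, z forward; pixel columns grow to the right and rows downward; lengths in m; the calibration is good to about 2 mm. A picture is of the moment at which its call begins. There is no depth.
- r.job_done(): hands the job in, once; it reports no verdict.
The state is a dict: "time_s": time; "qpos": joint angles; "qvel": joint speeds; "effort": joint torques, N m; "tcp_pos": TCP position; "tcp_rot": TCP orientation; "ft_force": force on the tool from outside, world axes, zero at the start; "ft_torque": the same for the moment, N m; "width": opening from 0.0 (shut) to 1.0 (fully open).
Only numpy, scipy, OpenCV 4.12 (cv2) and the standard library are available. Lean on these libraries where they do the work, as an engineer would, in place of code of your own. Each camera call takes 0.05 s, during which the arm holds its last target. There are 200 camera calls.

## Task

The wing screw on the small grey tile clamp has been left loose: stroke its wings round clockwise (seen from above) with a fingertip, stroke after stroke, until its foot sits on the white tile and it will turn no further. Push gently with the fingertips only, without taking the screw or a wing between the fingers, and without lifting or shoving the clamp along the bench, leave everything else where it is, and finish with the hand clear.

Things in the scene. Friction and masses are not known exactly. Their poses are not given: they have to be found in the camera images.
- clamp: Loose grey steel tile clamp, 2.3 to 3.1 kg, held on the bench by friction alone (slides at 12 to 23 N). Origin: on the bench, straight below the screw's axis; z up, -x to its back plate (robot's side; yaw within 0.6 rad). Base plate x -60 to 90, y +-50 mm, 15 thick. White tile 60 x 60 x 8 mm fixed on it under the screw, top at z = 23 mm.
- bridge_top (a point): Centre of the top face of the clamp's bridge, which runs from the back plate over the tile and carries the screw. In the clamp's frame the bridge spans x -36 to 19 mm, y +-18 mm, z 50 to 66 mm; this point is at x = -8.5, y = 0, z = 66 mm. Only the back plate and the screw stand above it.
- plate_top (a point): Centre of the top edge of the clamp's upright back plate, at clamp x = -37, y = 0, z = 120 mm. The plate spans clamp x -43 to -31 mm, y +-22 mm, and stands higher than the wings, 3 mm clear of their tips, so a finger cannot push a wing round behind the screw there.
- thumbscrew: Bare metal wing screw: moves up and down as it turns. Origin: on the axis at the hub's underside, 70 mm above the bench when fully down, 77.5 fully up; axes stay parallel to the clamp's. Hub 16 mm across, 18 high. Two opposite flat upright wings reach 28 mm from the axis, 5 mm thick, 6 to 30 mm above the origin. Foot (20 mm disc) underside 47 mm below it.
- wings (a joint): Turn of the screw, rad: 0 = fully up, grows clockwise seen from above, lowers it 5 mm a turn; stops hard at 9.42, foot on the tile. Starts between 0 and 3.2. At value q one wing points along the clamp's +x axis turned clockwise by q, the other opposite. Stays where left; turning takes 0.04 to 0.05 N m (about 2 N at a wing).
- wing_top (a point): Point on the screw's axis level with the top edges of the wings (30 mm above the underside of the hub). It turns with the wings: its x axis runs along one wing, z up.
- stilt: Bystander: three-armed white ceramic kiln stilt, 65 mm across, 24 mm high, origin under its centre, beside the clamp.
- clip: Bystander: steel magnetic clip 50 x 28 mm, 14 mm high, origin under its centre, beside the clamp.
- spare_tile: Bystander: loose white tile 60 x 60 x 8 mm, origin under its centre, beyond the clamp's base plate.
- spatula: Bystander: offset spatula, 230 mm long, 14 mm high, dark wooden handle to its -x, steel blade to its +x; origin on the bench where handle and blade meet.
- pot: Bystander: white plastic pot with a grey lid, 82 mm wide, 69 mm high, origin under its centre.
- brush: Bystander: brush 190 mm long lying on the bench.
- glaze_bowl: Bystander: blue ceramic bowl 100 mm wide, 45 mm high, origin under its centre.
Mind the look-alikes: they are no part of the job. Leave any red look-alike of the clamp alone.

How it is judged:
By the outcome, as a careful person would: the job done as asked, in the order asked, and still so for the second after the job is handed in, with the robot touching nothing.
It also fails if it takes over 61 s, if anything falls off the work surface, if the arm or the gripper's body presses on something with over 40 N, if the wrist force passes 120 N, or if a joint passes its speed limit or range.

## Working session

There is one attempt and no reset: what is moved stays moved. The work goes in short steps, Python scripts to look and compute and a tool call to move; the robot and the scene stay as the last step left them, time stands still between calls to the robot, and variables do not carry over. Pictures are saved under pics/ and viewed, about 8 in all and at most 12, crops included, and the job is handed in when it is done.

Besides the shell and the picture viewer there is one more tool, called after ">>>" as name([rows], argument=value, ...), one row to a line, values as JSON. play_rows: Moves the arm, as the interface text tells. Its arguments: {"type":"object","properties":{"steps":{"type":"array","items":{"type":"object","properties":{"tx":{"type":"number"},"ty":{"type":"number"},"tz":{"type":"number"},"wx":{"type":"number"},"wy":{"type":"number"},"wz":{"type":"number"},"claw":{"type":"number"}}}},"grip_force":{"type":"number"}},"required":["steps"]}

```bash
mkdir -p pics; cat > h.py <<'E'
import numpy as np, cv2
from workcell import telemetry, get_image, r
def ray(im,uv):
    p=cv2.undistortPoints(np.array([[uv]],float),np.array(im["K"]),np.array(im["distortion"]))[0,0]
    R=np.array(im["R"]);t=np.array(im["t"]);c=-R.T@t
    return c,R.T@np.array([p[0],p[1],1])
def onz(im,uv,z):
    c,d=ray(im,uv);return c+d*(z-c[2])/d[2]
def proj(im,X):
    R=np.array(im["R"]);return cv2.projectPoints(np.array(X,float).reshape(-1,1,3),cv2.Rodrigues(R)[0],np.array(im["t"]),np.array(im["K"]),np.array(im["distortion"]))[0][:,0]
def save(im,n): cv2.imwrite("pics/"+n,im["frame"][:,:,::-1])
E
python3 - <<'E'
from h import *
import pickle
o=telemetry.get_obs();print(o)
d={n:get_image(n) for n in("top","scene")}
pickle.dump(d,open("d.pkl","wb"))
for n in d: save(d[n],n+"0.png"); R=np.array(d[n]["R"]);print(n,-R.T@np.array(d[n]["t"]),R[2])
E
```

```text
{'time_s': 0.0, 'qpos': array([-1.28712070e+00,  3.59504888e-01,  1.51144120e+00, -4.08687669e-06,
        1.27253583e+00, -1.15078735e-01]), 'qvel': array([-0.00094199,  0.00032371,  0.00092636, -0.00218296, -0.00164861,
        0.00027421]), 'effort': array([-2.72850566e-04, -5.15377092e+01, -2.70727247e+01,  6.74974686e-02,
        3.48689058e-02, -1.22381966e-04]), 'tcp_pos': array([ 0.23276462, -0.55223592,  0.22180636]), 'tcp_rot': array([-0.69304107, -0.14071461,  0.69315631, -0.13938367]), 'ft_force': array([-0.41213844, -0.2597483 ,  0.87248411]), 'ft_torque': array([-8.89271053e-05,  1.50904528e-02, -2.27090702e-02]), 'width': 0.9998524178962969}
top [ 0.3405851  -0.06549975  1.02983497] [ 0.19838371  0.03167765 -0.97961239]
scene [1.0114482  0.39786916 1.23530134] [-0.35847693 -0.35570647 -0.86311483]
```

View pics/top0.png

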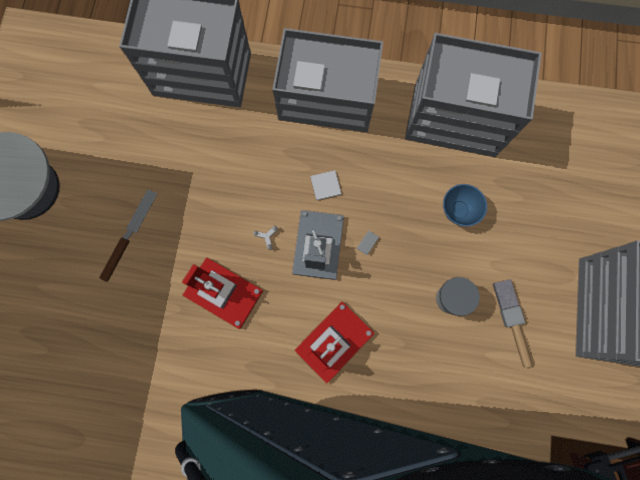

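View pics/scene0.png

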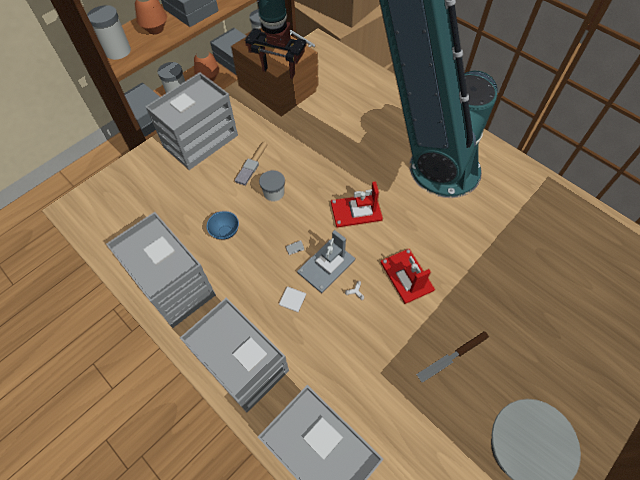

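The grey clamp is at about (319,245) in top and (328,262) in scene. The two red clamps, top (222,292) and (336,343), are the look-alikes. I'll confirm the grey one in an enlarged crop.

```bash
python3 - <<'E'
from h import *
import pickle
d=pickle.load(open("d.pkl","rb"))
a=d["top"]["frame"][200:290,275:365]; b=d["scene"]["frame"][220:300,285:365]
a=cv2.resize(a,(560,560),interpolation=cv2.INTER_CUBIC)[:, :400*1+0] if 0 else cv2.resize(a,(400,400),interpolation=cv2.INTER_CUBIC)
b=cv2.resize(b,(400,400),interpolation=cv2.INTER_CUBIC)
cv2.imwrite("pics/crop0.png",np.hstack([a,b])[:,:,::-1])
E
```

```text
(no output)
```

View pics/crop0.png

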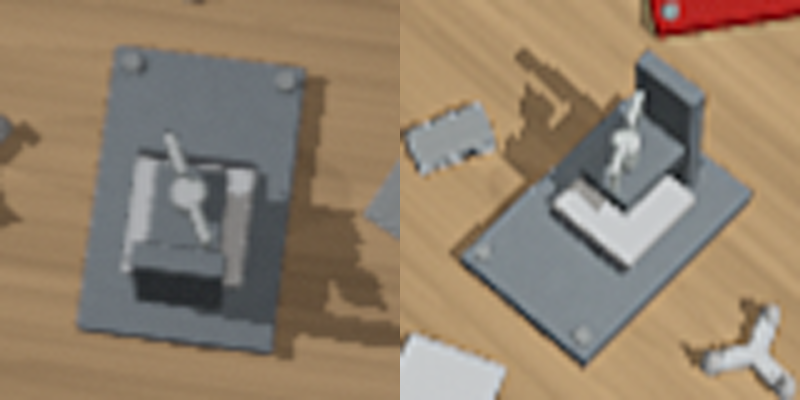

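The crop shows the grey clamp with base-plate corners, in crop pixels, at (118,45), (303,68), (270,352) and (80,325). The hub is at (187,192) and the wing tips are at (170,135) and (208,240).

```bash
python3 - <<'E'
from h import *
import pickle
d=pickle.load(open("d.pkl","rb"));T=d["top"];S=d["scene"]
f=lambda p:(275+p[0]/4.444-.4,200+p[1]/4.444-.4)
C=[onz(T,f(p),.015) for p in [(118,45),(303,68),(270,352),(80,325)]]
for c in C: print(c.round(4))
print([np.linalg.norm(C[i]-C[(i+1)%4]).round(4) for i in range(4)])
x=(C[0]+C[1]-C[2]-C[3]);yaw=np.arctan2(x[1],x[0]);ex=np.array([np.cos(yaw),np.sin(yaw),0])
ey=np.array([-ex[1],ex[0],0])
yy=[C[0]-C[1],C[3]-C[2]];print("yaw",yaw,[np.arctan2(-v[0],v[1]) for v in yy])
ctr=sum(C)/4;o=ctr-.015*ex;print("origin",o.round(4))
g=lambda p:(285+p[0]/5-.4,220+p[1]/5-.4)
C2=[onz(S,g(p),.015) for p in [(458,257),(585,362),(753,192)]]
for c in C2:print("scene",c.round(4),((c-o)@ex).round(4),((c-o)@ey).round(4))
for z in(.1,.1075):
  t=[onz(T,f(p),z) for p in[(170,135),(187,192),(208,240)]]
  print(z,[(((q-o)@ex).round(4),((q-o)@ey).round(4)) for q in t],[q.round(4) for q in t])
print("hub scene", [onz(S,g((627,140)),z).round(4) for z in (.09,.1)])
w=onz(T,f((170,135)),.1045)-onz(T,f((208,240)),.1045);print("cw q",-np.arctan2(w@ey,w@ex),np.linalg.norm(w))
E
```

```text
[0.624 0.018 0.015]
[ 0.6261 -0.0786  0.015 ]
[ 0.4774 -0.0827  0.015 ]
[0.4766 0.0139 0.015 ]
[np.float64(0.0965), np.float64(0.1488), np.float64(0.0966), np.float64(0.1475)]
yaw 0.02738691565595205 [np.float64(0.02148289207601796), np.float64(0.0077615452186291164)]
origin [ 0.536  -0.0327  0.015 ]
scene [0.4689 0.089  0.015 ] -0.0638 0.1236
scene [0.4693 0.1852 0.015 ] -0.0607 0.2197
scene [0.3139 0.1879 0.015 ] -0.216 0.2266
0.1 [(np.float64(0.0248), np.float64(0.0119)), (np.float64(-0.0014), np.float64(0.0006)), (np.float64(-0.0229), np.float64(-0.0119))] [array([ 0.5605, -0.0201,  0.1   ]), array([ 0.5346, -0.0321,  0.1   ]), array([ 0.5135, -0.0452,  0.1   ])]
0.1075 [(np.float64(0.0231), np.float64(0.0116)), (np.float64(-0.003), np.float64(0.0004)), (np.float64(-0.0243), np.float64(-0.012))] [array([ 0.5588, -0.0205,  0.1075]), array([ 0.5331, -0.0324,  0.1075]), array([ 0.5121, -0.0454,  0.1075])]
hub scene [array([0.3795, 0.1289, 0.09  ]), array([0.385 , 0.1313, 0.1   ])]
cw q -0.4631147177099472 0.0530612863340094
```

```bash
cat >> h.py <<'E'
from scipy.spatial.transform import Rotation as Ro
AX=np.array([.5352,-.0324])
def target(phi,z,sgn=1,rad=.026,tan=.0125,ax=None):
    """finger pose for wing azimuth phi (deg, world): y axis along sgn*radial"""
    ax=AX if ax is None else ax
    a=np.radians(phi);r_=np.array([np.cos(a),np.sin(a),0]);t_=np.array([-r_[1],r_[0],0])
    p=np.r_[ax,z]+rad*r_+tan*t_
    x=np.array([0,0,-1.]);y=sgn*r_
    return p,Ro.from_matrix(np.c_[x,y,np.cross(x,y)])
def rel(p,R,o=None):
    o=o or telemetry.get_obs();R0=Ro.from_quat(o["tcp_rot"])
    s=R0.inv().apply(p-o["tcp_pos"])/.03;w=np.degrees((R0.inv()*R).as_rotvec())/5
    return np.r_[s,w].round(2)
E
python3 - <<'E'
from h import *
import pickle
d=pickle.load(open("d.pkl","rb"));S=d["scene"];g=lambda p:(285+(p[0]-400)/5-.4,220+p[1]/5-.4)
for p,z in[((458,257),.015),((585,362),.015),((753,192),.015),((627,140),.095)]:print("scene",onz(S,g(p),z).round(4))
o=telemetry.get_obs();R=Ro.from_quat(o["tcp_rot"]).as_matrix();print(R.round(3))
print("y yaw",np.degrees(np.arctan2(R[1,1],R[0,1])),"q1,q6 deg",np.degrees(o["qpos"][[0,5]]))
for s in(1,-1):
  p,Q=target(45,.17,s);print(s,p,rel(p,Q,o))
E
```

```text
scene [ 0.6319 -0.0803  0.015 ]
scene [0.6283 0.0201 0.015 ]
scene [0.4795 0.0157 0.015 ]
scene [ 0.539  -0.0328  0.095 ]
[[-0.     0.388 -0.922]
 [ 0.002 -0.922 -0.388]
 [-1.    -0.002 -0.   ]]
y yaw -67.14836181639231 q1,q6 deg [-73.7457526   -6.59681464]
1 [ 0.54474594 -0.00517639  0.17      ] [ 1.750e+00 -1.277e+01 -1.666e+01 -2.243e+01 -2.000e-02  1.000e-02]
-1 [ 0.54474594 -0.00517639  0.17      ] [ 1.750e+00 -1.277e+01 -1.666e+01  1.357e+01  1.000e-02  2.000e-02]
```

>>> play_rows([
  {"tx":0.7,"ty":-12.77,"tz":-16.66,"wx":-22.4,"claw":0},
  {"tx":0.7,"ty":-12.77,"tz":-16.66,"wx":-22.4,"claw":0},
  {"tx":0.7,"ty":-12.77,"tz":-16.66,"wx":-22.4,"claw":0},
  {"tx":0.7,"ty":-12.77,"tz":-16.66,"wx":-22.4,"claw":0},
  {"tx":0.7,"ty":-12.77,"tz":-16.66,"wx":-22.4,"claw":0},
  {"tx":0.7,"ty":-12.77,"tz":-16.66,"wx":-22.4,"claw":0},
  {"tx":0.7,"ty":-12.77,"tz":-16.66,"wx":-22.4,"claw":0},
  {"tx":0.7,"ty":-12.77,"tz":-16.66,"wx":-22.4,"claw":0},
  {"tx":0.7,"ty":-12.77,"tz":-16.66,"wx":-22.4,"claw":0},
  {"tx":0.7,"ty":-12.77,"tz":-16.66,"wx":-22.4,"claw":0},
], grip_force=10)

```text
validation failed for argument at $.st...
```

```bash
sed -i 's/AX=np.array.*/AX=np.array([.5365,-.0325])/' h.py; python3 - <<'E'
from h import *
p,Q=target(45,.2);print(p,rel(p,Q))
E
```

```text
[ 0.54604594 -0.00527639  0.2       ] [ 7.500e-01 -1.275e+01 -1.670e+01 -2.243e+01 -2.000e-02  1.000e-02]
```

>>> play_rows([
  {"tx":0.4,"ty":-6.4,"tz":-8.3,"wx":-11.2,"wy":0,"wz":0,"claw":0},
  {"tx":0.4,"ty":-6.4,"tz":-8.3,"wx":-11.2,"wy":0,"wz":0,"claw":0},
  {"tx":0.4,"ty":-6.4,"tz":-8.3,"wx":-11.2,"wy":0,"wz":0,"claw":0},
  {"tx":0.4,"ty":-6.4,"tz":-8.3,"wx":-11.2,"wy":0,"wz":0,"claw":0},
  {"tx":0.4,"ty":-6.4,"tz":-8.3,"wx":-11.2,"wy":0,"wz":0,"claw":0},
  {"tx":0.4,"ty":-6.4,"tz":-8.3,"wx":-11.2,"wy":0,"wz":0,"claw":0},
  {"tx":0.4,"ty":-6.4,"tz":-8.3,"wx":-11.2,"wy":0,"wz":0,"claw":0},
  {"tx":0.4,"ty":-6.4,"tz":-8.3,"wx":-11.2,"wy":0,"wz":0,"claw":0},
], grip_force=10)

```text
time_s: 0.77
tcp_pos: [0.3883, -0.2746, 0.2098]
tcp_rot: [0.545, 0.452, -0.544, 0.45]
ft_force: [-0.7, 0.4, 0.8]
width: 0.43
```

```bash
python3 - <<'E'
from h import *
o=telemetry.get_obs();print(o["time_s"],o["tcp_pos"])
p,Q=target(45,.2);print(p,rel(p,Q))
E
```

```text
0.7667 [ 0.38826054 -0.27464573  0.20978473]
[ 0.54604594 -0.00527639  0.2       ] [  0.36   3.5   -9.8  -11.14  -0.05  -0.  ]
```

>>> play_rows([
  {"tx":0.36,"ty":3.5,"tz":-9.8,"wx":-11.1,"wy":0,"wz":0,"claw":0},
  {"tx":0.36,"ty":3.5,"tz":-9.8,"wx":-11.1,"wy":0,"wz":0,"claw":0},
  {"tx":0.36,"ty":3.5,"tz":-9.8,"wx":-11.1,"wy":0,"wz":0,"claw":0},
  {"tx":0.36,"ty":3.5,"tz":-9.8,"wx":-11.1,"wy":0,"wz":0,"claw":0},
  {"tx":0.36,"ty":3.5,"tz":-9.8,"wx":-11.1,"wy":0,"wz":0,"claw":0},
  {"tx":0.36,"ty":3.5,"tz":-9.8,"wx":-11.1,"wy":0,"wz":0,"claw":0},
  {"tx":0.36,"ty":3.5,"tz":-9.8,"wx":-11.1,"wy":0,"wz":0,"claw":0},
  {"tx":0.36,"ty":3.5,"tz":-9.8,"wx":-11.1,"wy":0,"wz":0,"claw":0},
  {"tx":0.36,"ty":3.5,"tz":-9.8,"wx":-11.1,"wy":0,"wz":0,"claw":0},
  {"tx":0.36,"ty":3.5,"tz":-9.8,"wx":-11.1,"wy":0,"wz":0,"claw":0},
])

```text
time_s: 1.6
tcp_pos: [0.5461, -0.0041, 0.1993]
tcp_rot: [0.272, 0.654, -0.27, 0.652]
ft_force: [-0.9, 0.4, -0.3]
width: 0.004
```

```bash
python3 - <<'E'
from h import *
im=get_image("wrist");save(im,"w1.png");R=np.array(im["R"]);print(-R.T@np.array(im["t"]),R[2])
o=telemetry.get_obs();print(o["time_s"],o["tcp_pos"],o["ft_force"],o["width"])
p,Q=target(45,.2);print(p,rel(p,Q))
print(proj(im,[*AX,.104]))
E
```

```text
[0.49677952 0.04392589 0.36128119] [ 0.1802581  -0.18075808 -0.9668679 ]
1.65 [ 0.54555199 -0.00514406  0.19938348] [ 0.31821348 -0.13272449  0.83365325] 0.00832500276304884
[ 0.54604594 -0.00527639  0.2       ] [-0.02  0.01  0.01 -0.05 -0.05 -0.01]
[[284.23688661 254.4387549 ]]
```

View pics/w1.png

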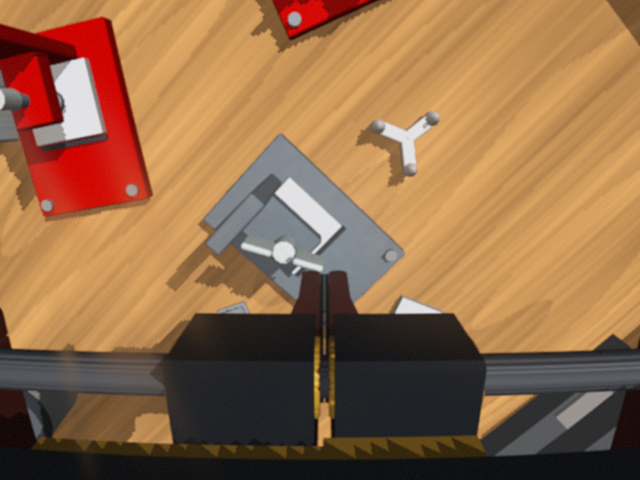

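The wrist view shows the grey clamp with its hub at (283,251) and wing tips at about (243,246) and (322,268). The shut fingertips are at about (324,285), on the counter-clockwise side of the front wing.

```bash
python3 - <<'E'
from h import *
im=get_image("wrist")
for z in (.0934,.1054): print(z,onz(im,(283,251),z).round(4))
a,b=onz(im,(322,268),.1),onz(im,(243,246),.1);print(a,b,(a+b)/2,np.linalg.norm(a-b),np.degrees(np.arctan2(*(a-b)[1::-1])))
p,Q=target(45,.082);print(rel(p,Q))
E
```

```text
0.0934 [ 0.5352 -0.0355  0.0934]
0.1054 [ 0.5335 -0.032   0.1054]
[ 0.56082876 -0.02392105  0.1       ] [ 0.51321418 -0.04966439  0.1       ] [ 0.53702147 -0.03679272  0.1       ] 0.05412824557254269 28.39835164820577
[ 3.92  0.03  0.02 -0.06 -0.05 -0.01]
```

>>> play_rows([
  {"tx":1.0,"ty":0,"tz":0,"wx":0,"wy":0,"wz":0,"claw":0},
  {"tx":2.0,"ty":0,"tz":0,"wx":0,"wy":0,"wz":0,"claw":0},
  {"tx":3.0,"ty":0,"tz":0,"wx":0,"wy":0,"wz":0,"claw":0},
  {"tx":3.6,"ty":0,"tz":0,"wx":0,"wy":0,"wz":0,"claw":0},
  {"tx":3.9,"ty":0,"tz":0,"wx":0,"wy":0,"wz":0,"claw":0},
  {"tx":3.9,"ty":0,"tz":0,"wx":0,"wy":0,"wz":0,"claw":0},
])

```text
time_s: 2.2
tcp_pos: [0.543, -0.0065, 0.0808]
tcp_rot: [0.274, 0.655, -0.273, 0.65]
ft_force: [0.0, -0.3, 1.4]
width: 0.003
```

```bash
sed -i 's/AX=np.array.*/AX=np.array([.536,-.0335])/' h.py; cat > arc.py <<'E'
from h import *
import sys,json
ph=[float(a) for a in sys.argv[2:]];z=float(sys.argv[1])
o=telemetry.get_obs();print(o["time_s"].__round__(2),o["tcp_pos"].round(4),o["ft_force"].round(1),o["ft_torque"].round(2),o["width"])
R=Ro.from_quat(o["tcp_rot"]).as_matrix();print("phi now",np.degrees(np.arctan2(R[1,1],R[0,1])).round(1))
rows=[]
for f in np.linspace(ph[0],ph[1],int(ph[2])):
    v=rel(*target(f,z),o); rows.append({k:float(x) for k,x in zip(("tx","ty","tz","wx","wy","wz"),v)}|{"claw":0})
print(json.dumps(rows))
E
python3 arc.py .082 40 -5 10
```

```text
2.2 [ 0.543  -0.0065  0.0808] [ 0.  -0.3  1.4] [ 0.02 -0.05 -0.05] 0.003052096003568934
phi now 44.6
[{"tx": -0.04, "ty": 0.1, "tz": 0.13, "wx": 0.91, "wy": -0.08, "wz": 0.02, "claw": 0}, {"tx": -0.04, "ty": 0.13, "tz": 0.21, "wx": 1.91, "wy": -0.08, "wz": 0.03, "claw": 0}, {"tx": -0.04, "ty": 0.15, "tz": 0.29, "wx": 2.91, "wy": -0.08, "wz": 0.03, "claw": 0}, {"tx": -0.04, "ty": 0.16, "tz": 0.38, "wx": 3.91, "wy": -0.08, "wz": 0.04, "claw": 0}, {"tx": -0.04, "ty": 0.16, "tz": 0.46, "wx": 4.91, "wy": -0.08, "wz": 0.04, "claw": 0}, {"tx": -0.04, "ty": 0.16, "tz": 0.54, "wx": 5.91, "wy": -0.08, "wz": 0.04, "claw": 0}, {"tx": -0.05, "ty": 0.15, "tz": 0.63, "wx": 6.91, "wy": -0.07, "wz": 0.05, "claw": 0}, {"tx": -0.05, "ty": 0.14, "tz": 0.71, "wx": 7.91, "wy": -0.07, "wz": 0.05, "claw": 0}, {"tx": -0.05, "ty": 0.11, "tz": 0.79, "wx": 8.91, "wy": -0.07, "wz": 0.05, "claw": 0}, {"tx": -0.05, "ty": 0.08, "tz": 0.87, "wx": 9.91, "wy": -0.07, "wz": 0.06, "claw": 0}]
```

>>> play_rows([
  {"tx":-0.04,"ty":0.1,"tz":0.13,"wx":0.9,"wy":-0.1,"wz":0,"claw":0},
  {"tx":-0.04,"ty":0.13,"tz":0.21,"wx":1.9,"wy":-0.1,"wz":0,"claw":0},
  {"tx":-0.04,"ty":0.15,"tz":0.29,"wx":2.9,"wy":-0.1,"wz":0,"claw":0},
  {"tx":-0.04,"ty":0.16,"tz":0.38,"wx":3.9,"wy":-0.1,"wz":0,"claw":0},
  {"tx":-0.04,"ty":0.16,"tz":0.46,"wx":4.9,"wy":-0.1,"wz":0,"claw":0},
  {"tx":-0.04,"ty":0.16,"tz":0.54,"wx":5.9,"wy":-0.1,"wz":0,"claw":0},
  {"tx":-0.05,"ty":0.15,"tz":0.63,"wx":6.9,"wy":-0.1,"wz":0,"claw":0},
  {"tx":-0.05,"ty":0.14,"tz":0.71,"wx":7.9,"wy":-0.1,"wz":0,"claw":0},
  {"tx":-0.05,"ty":0.11,"tz":0.79,"wx":8.9,"wy":-0.1,"wz":0,"claw":0},
  {"tx":-0.05,"ty":0.08,"tz":0.87,"wx":9.9,"wy":-0.1,"wz":0,"claw":0},
])

```text
time_s: 3.03
tcp_pos: [0.5633, -0.0235, 0.0834]
tcp_rot: [-0.521, -0.476, 0.524, -0.477]
ft_force: [-0.1, 3.0, -2.2]
width: 0.01
```

```bash
python3 arc.py .081 -10 -55 10; python3 - <<'E'
from h import *
im=get_image("wrist");save(im,"w2.png")
E
```

```text
3.03 [ 0.5633 -0.0235  0.0834] [-0.1  3.  -2.2] [ 0.51  0.01 -0.07] 0.009898747279513087
phi now -5.3
[{"tx": 0.08, "ty": 0.02, "tz": 0.07, "wx": 0.94, "wy": 0.04, "wz": 0.02, "claw": 0}, {"tx": 0.08, "ty": 0.05, "tz": 0.15, "wx": 1.94, "wy": 0.04, "wz": 0.02, "claw": 0}, {"tx": 0.08, "ty": 0.07, "tz": 0.23, "wx": 2.94, "wy": 0.04, "wz": 0.02, "claw": 0}, {"tx": 0.08, "ty": 0.08, "tz": 0.32, "wx": 3.94, "wy": 0.04, "wz": 0.02, "claw": 0}, {"tx": 0.08, "ty": 0.09, "tz": 0.4, "wx": 4.94, "wy": 0.04, "wz": 0.02, "claw": 0}, {"tx": 0.08, "ty": 0.09, "tz": 0.48, "wx": 5.94, "wy": 0.04, "wz": 0.01, "claw": 0}, {"tx": 0.08, "ty": 0.08, "tz": 0.57, "wx": 6.94, "wy": 0.05, "wz": 0.01, "claw": 0}, {"tx": 0.08, "ty": 0.06, "tz": 0.65, "wx": 7.94, "wy": 0.05, "wz": 0.01, "claw": 0}, {"tx": 0.08, "ty": 0.04, "tz": 0.73, "wx": 8.94, "wy": 0.05, "wz": 0.01, "claw": 0}, {"tx": 0.08, "ty": 0.0, "tz": 0.81, "wx": 9.94, "wy": 0.05, "wz": 0.01, "claw": 0}]
```

View pics/w2.png

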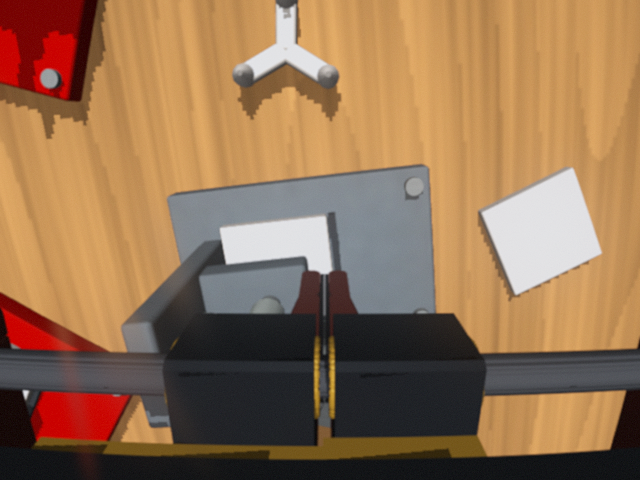

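The shut fingertips are at about (325,280), pressing the front wing with about 3 N on y. The hub is at (267,305) and the clamp has not moved. I'll carry on with the stroke.

>>> play_rows([
  {"tx":0.06,"ty":0.02,"tz":0.07,"wx":0.9,"wy":0,"wz":0,"claw":0},
  {"tx":0.06,"ty":0.05,"tz":0.15,"wx":1.9,"wy":0,"wz":0,"claw":0},
  {"tx":0.08,"ty":0.07,"tz":0.23,"wx":2.9,"wy":0,"wz":0,"claw":0},
  {"tx":0.08,"ty":0.08,"tz":0.32,"wx":3.9,"wy":0,"wz":0,"claw":0},
  {"tx":0.08,"ty":0.09,"tz":0.4,"wx":4.9,"wy":0,"wz":0,"claw":0},
  {"tx":0.08,"ty":0.09,"tz":0.48,"wx":5.9,"wy":0,"wz":0,"claw":0},
  {"tx":0.08,"ty":0.08,"tz":0.57,"wx":6.9,"wy":0,"wz":0,"claw":0},
  {"tx":0.08,"ty":0.06,"tz":0.65,"wx":7.9,"wy":0,"wz":0,"claw":0},
  {"tx":0.08,"ty":0.04,"tz":0.73,"wx":8.9,"wy":0,"wz":0,"claw":0},
  {"tx":0.08,"ty":0.0,"tz":0.81,"wx":9.9,"wy":0,"wz":0,"claw":0},
])

```text
time_s: 3.92
tcp_pos: [0.5623, -0.0484, 0.0826]
tcp_rot: [-0.675, -0.21, 0.675, -0.212]
ft_force: [1.8, 2.2, -1.8]
width: 0.005
```

```bash
python3 arc.py .080 -60 -105 10
```

```text
3.92 [ 0.5623 -0.0484  0.0826] [ 1.8  2.2 -1.8] [ 0.38 -0.33 -0.06] 0.0050077774213356935
phi now -55.3
[{"tx": 0.09, "ty": -0.01, "tz": 0.09, "wx": 0.94, "wy": 0.01, "wz": -0.04, "claw": 0}, {"tx": 0.09, "ty": 0.02, "tz": 0.17, "wx": 1.94, "wy": 0.01, "wz": -0.04, "claw": 0}, {"tx": 0.09, "ty": 0.03, "tz": 0.26, "wx": 2.94, "wy": 0.01, "wz": -0.04, "claw": 0}, {"tx": 0.09, "ty": 0.05, "tz": 0.34, "wx": 3.94, "wy": 0.01, "wz": -0.04, "claw": 0}, {"tx": 0.09, "ty": 0.05, "tz": 0.42, "wx": 4.94, "wy": 0.01, "wz": -0.04, "claw": 0}, {"tx": 0.09, "ty": 0.05, "tz": 0.51, "wx": 5.94, "wy": 0.0, "wz": -0.04, "claw": 0}, {"tx": 0.09, "ty": 0.04, "tz": 0.59, "wx": 6.94, "wy": 0.0, "wz": -0.04, "claw": 0}, {"tx": 0.09, "ty": 0.02, "tz": 0.67, "wx": 7.94, "wy": 0.0, "wz": -0.04, "claw": 0}, {"tx": 0.09, "ty": -0.0, "tz": 0.75, "wx": 8.94, "wy": -0.0, "wz": -0.04, "claw": 0}, {"tx": 0.09, "ty": -0.03, "tz": 0.83, "wx": 9.94, "wy": -0.0, "wz": -0.04, "claw": 0}]
```

>>> play_rows([
  {"tx":0.08,"ty":0.0,"tz":0.09,"wx":0.9,"wy":0,"wz":0,"claw":0},
  {"tx":0.08,"ty":0.02,"tz":0.17,"wx":1.9,"wy":0,"wz":0,"claw":0},
  {"tx":0.08,"ty":0.03,"tz":0.26,"wx":2.9,"wy":0,"wz":0,"claw":0},
  {"tx":0.08,"ty":0.05,"tz":0.34,"wx":3.9,"wy":0,"wz":0,"claw":0},
  {"tx":0.08,"ty":0.05,"tz":0.42,"wx":4.9,"wy":0,"wz":0,"claw":0},
  {"tx":0.08,"ty":0.05,"tz":0.51,"wx":5.9,"wy":0,"wz":0,"claw":0},
  {"tx":0.08,"ty":0.04,"tz":0.59,"wx":6.9,"wy":0,"wz":0,"claw":0},
  {"tx":0.08,"ty":0.02,"tz":0.67,"wx":7.9,"wy":0,"wz":0,"claw":0},
  {"tx":0.08,"ty":0.0,"tz":0.75,"wx":8.9,"wy":0,"wz":0,"claw":0},
  {"tx":0.08,"ty":-0.03,"tz":0.83,"wx":9.9,"wy":0,"wz":0,"claw":0},
])

```text
time_s: 4.75
tcp_pos: [0.5433, -0.0632, 0.082]
tcp_rot: [0.703, -0.094, -0.699, -0.091]
ft_force: [2.5, -0.1, -2.2]
width: 0.005
```

```bash
python3 arc.py .080 -110 -130 5
```

```text
4.75 [ 0.5433 -0.0632  0.082 ] [ 2.5 -0.1 -2.2] [-0.13 -0.31  0.03] 0.005472829241050814
phi now -105.0
[{"tx": 0.07, "ty": 0.0, "tz": 0.15, "wx": 1.0, "wy": -0.07, "wz": -0.04, "claw": 0}, {"tx": 0.07, "ty": 0.03, "tz": 0.23, "wx": 2.0, "wy": -0.08, "wz": -0.03, "claw": 0}, {"tx": 0.07, "ty": 0.05, "tz": 0.31, "wx": 3.0, "wy": -0.08, "wz": -0.03, "claw": 0}, {"tx": 0.07, "ty": 0.06, "tz": 0.4, "wx": 4.0, "wy": -0.08, "wz": -0.03, "claw": 0}, {"tx": 0.06, "ty": 0.07, "tz": 0.48, "wx": 5.0, "wy": -0.08, "wz": -0.02, "claw": 0}]
```

>>> play_rows([
  {"tx":0.06,"ty":0.0,"tz":0.15,"wx":1,"wy":0,"wz":0,"claw":0},
  {"tx":0.06,"ty":0.03,"tz":0.23,"wx":2,"wy":0,"wz":0,"claw":0},
  {"tx":0.06,"ty":0.05,"tz":0.31,"wx":3,"wy":0,"wz":0,"claw":0},
  {"tx":0.06,"ty":0.06,"tz":0.4,"wx":4,"wy":0,"wz":0,"claw":0},
  {"tx":0.06,"ty":0.07,"tz":0.48,"wx":5,"wy":0,"wz":0,"claw":0},
  {"tx":0.06,"ty":0.05,"tz":0.3,"wx":4,"wy":0,"wz":0,"claw":0},
  {"tx":0.06,"ty":0.05,"tz":0.2,"wx":4,"wy":0,"wz":0,"claw":0},
  {"tx":-0.6,"ty":0.05,"tz":0.2,"wx":4,"wy":0,"wz":0,"claw":0},
  {"tx":-1.4,"ty":0.05,"tz":0.2,"wx":4,"wy":0,"wz":0,"claw":0},
  {"tx":-1.4,"ty":0.05,"tz":0.2,"wx":4,"wy":0,"wz":0,"claw":0},
])

```text
time_s: 5.58
tcp_pos: [0.5403, -0.0641, 0.1286]
tcp_rot: [0.679, -0.214, -0.669, -0.212]
ft_force: [0.3, -0.2, -0.2]
width: 0.007
```

```bash
python3 - <<'E'
from h import *
import json
o=telemetry.get_obs();print(o["time_s"],o["tcp_pos"],o["ft_force"].round(1),o["qpos"].round(2))
for f in np.linspace(-90,72,6): print(f,rel(*target(f,.127,rad=.03),o))
im=get_image("scene");save(im,"s2.png")
cv2.imwrite("pics/s2c.png",cv2.resize(im["frame"][220:300,285:365],(500,500),interpolation=cv2.INTER_CUBIC)[:,:,::-1])
E
```

```text
5.5833 [ 0.54026822 -0.0641002   0.12857472] [ 0.3 -0.2 -0.2] [-0.24  0.38  1.75 -0.    1.    1.94]
-90.0 [ 0.06 -0.17 -0.21 -7.   -0.17 -0.03]
-57.6 [  0.06  -0.75  -0.38 -13.48  -0.16  -0.08]
-25.200000000000003 [  0.06  -1.33  -0.21 -19.96  -0.14  -0.13]
7.199999999999989 [  0.05  -1.73   0.24 -26.44  -0.11  -0.18]
39.599999999999994 [  0.04  -1.83   0.84 -32.92  -0.06  -0.24]
72.0 [ 3.00e-02 -1.59e+00  1.39e+00  3.26e+01 -1.00e-02  2.40e-01]
```

View pics/s2c.png

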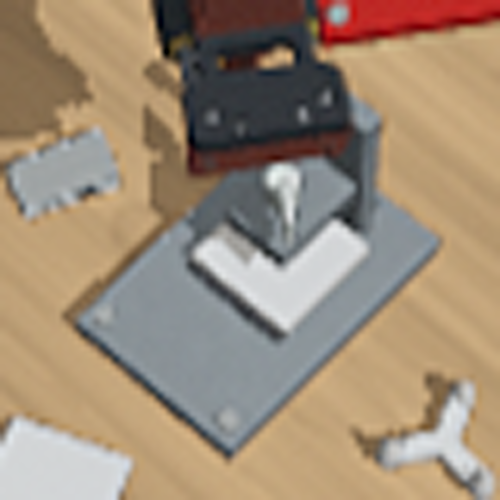

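The wing has turned. Its near wing now points to about (285,235) in the crop, roughly +50° in the world frame. The clamp has not moved, so I'll wind the wrist back above it for the second stroke.

>>> play_rows([
  {"tx":0,"ty":-0.2,"tz":-0.2,"wx":-7,"wy":0,"wz":0,"claw":0},
  {"tx":0,"ty":-0.2,"tz":-0.2,"wx":-7,"wy":0,"wz":0,"claw":0},
  {"tx":0,"ty":-0.2,"tz":-0.2,"wx":-7,"wy":0,"wz":0,"claw":0},
  {"tx":0,"ty":-0.2,"tz":-0.2,"wx":-7,"wy":0,"wz":0,"claw":0},
  {"tx":0,"ty":-0.7,"tz":-0.4,"wx":-13.5,"wy":0,"wz":0,"claw":0},
  {"tx":0,"ty":-0.7,"tz":-0.4,"wx":-13.5,"wy":0,"wz":0,"claw":0},
  {"tx":0,"ty":-0.7,"tz":-0.4,"wx":-13.5,"wy":0,"wz":0,"claw":0},
  {"tx":0,"ty":-0.7,"tz":-0.4,"wx":-13.5,"wy":0,"wz":0,"claw":0},
  {"tx":0,"ty":-0.7,"tz":-0.4,"wx":-13.5,"wy":0,"wz":0,"claw":0},
  {"tx":0,"ty":-1.0,"tz":-0.3,"wx":-14.5,"wy":0,"wz":0,"claw":0},
])

```text
time_s: 6.47
tcp_pos: [0.5635, -0.0456, 0.1266]
tcp_rot: [0.673, 0.22, -0.668, 0.227]
ft_force: [1.1, 0.4, -0.7]
width: 0.01
```

```bash
python3 - <<'E'
from h import *
o=telemetry.get_obs();print(o["time_s"],o["tcp_pos"])
for f in (-25,10,40,72): print(f,rel(*target(f,.127,rad=.03),o))
E
```

```text
6.4667 [ 0.56350168 -0.0456468   0.12659871]
-25 [-0.01 -0.19 -0.35 -5.62 -0.01 -0.15]
10 [ -0.02  -0.79  -0.59 -12.62   0.03  -0.15]
40 [ -0.03  -1.34  -0.49 -18.62   0.08  -0.15]
72 [ -0.03  -1.79  -0.09 -25.02   0.13  -0.13]
```

>>> play_rows([
  {"tx":0,"ty":-0.2,"tz":-0.35,"wx":-5.6,"wy":0,"wz":0,"claw":0},
  {"tx":0,"ty":-0.2,"tz":-0.35,"wx":-5.6,"wy":0,"wz":0,"claw":0},
  {"tx":0,"ty":-0.2,"tz":-0.35,"wx":-5.6,"wy":0,"wz":0,"claw":0},
  {"tx":0,"ty":-0.2,"tz":-0.35,"wx":-5.6,"wy":0,"wz":0,"claw":0},
  {"tx":0,"ty":-0.8,"tz":-0.6,"wx":-12.6,"wy":0,"wz":0,"claw":0},
  {"tx":0,"ty":-0.8,"tz":-0.6,"wx":-12.6,"wy":0,"wz":0,"claw":0},
  {"tx":0,"ty":-0.8,"tz":-0.6,"wx":-12.6,"wy":0,"wz":0,"claw":0},
  {"tx":0,"ty":-0.8,"tz":-0.6,"wx":-12.6,"wy":0,"wz":0,"claw":0},
  {"tx":0,"ty":-1.1,"tz":-0.55,"wx":-14,"wy":0,"wz":0,"claw":0},
  {"tx":0,"ty":-1.2,"tz":-0.5,"wx":-15.5,"wy":0,"wz":0,"claw":0},
])

```text
time_s: 7.3
tcp_pos: [0.553, -0.0076, 0.1256]
tcp_rot: [0.415, 0.569, -0.415, 0.577]
ft_force: [-0.2, 0.8, -0.3]
width: 0.0
```

```bash
python3 - <<'E'
from h import *
o=telemetry.get_obs();print(o["time_s"],o["tcp_pos"])
for f in (40,70): print(f,rel(*target(f,.127,rad=.027,tan=.0135),o))
print(rel(*target(70,.079,rad=.027,tan=.0135),o))
E
```

```text
7.3 [ 0.55296499 -0.00755572  0.12564346]
40 [-0.05 -0.14 -0.11 -4.36  0.12 -0.06]
70 [ -0.05  -0.6   -0.34 -10.36   0.14  -0.02]
[  1.55  -0.61  -0.36 -10.36   0.14  -0.02]
```

>>> play_rows([
  {"tx":0,"ty":-0.15,"tz":-0.11,"wx":-4.4,"wy":0,"wz":0,"claw":0},
  {"tx":0,"ty":-0.15,"tz":-0.11,"wx":-4.4,"wy":0,"wz":0,"claw":0},
  {"tx":0,"ty":-0.6,"tz":-0.35,"wx":-10.4,"wy":0,"wz":0,"claw":0},
  {"tx":0,"ty":-0.6,"tz":-0.35,"wx":-10.4,"wy":0,"wz":0,"claw":0},
  {"tx":0,"ty":-0.6,"tz":-0.35,"wx":-10.4,"wy":0,"wz":0,"claw":0},
  {"tx":0,"ty":-0.6,"tz":-0.35,"wx":-10.4,"wy":0,"wz":0,"claw":0},
  {"tx":0,"ty":-0.6,"tz":-0.35,"wx":-10.4,"wy":0,"wz":0,"claw":0},
  {"tx":0,"ty":-0.6,"tz":-0.35,"wx":-10.4,"wy":0,"wz":0,"claw":0},
  {"tx":0,"ty":-0.6,"tz":-0.35,"wx":-10.4,"wy":0,"wz":0,"claw":0},
  {"tx":0,"ty":-0.6,"tz":-0.35,"wx":-10.4,"wy":0,"wz":0,"claw":0},
])

```text
time_s: 8.13
tcp_pos: [0.5324, -0.0034, 0.1251]
tcp_rot: [0.12, 0.693, -0.124, 0.7]
ft_force: [-0.0, -0.3, 0.6]
width: 0.003
```

```bash
python3 - <<'E'
from h import *
o=telemetry.get_obs();print(o["time_s"],o["tcp_pos"])
print(rel(*target(70,.079,rad=.027,tan=.0135),o))
im=get_image("wrist");save(im,"w3.png")
E
```

```text
8.1333 [ 0.53238339 -0.0033755   0.1251303 ]
[ 1.54  0.   -0.01  0.02  0.13  0.04]
```

View pics/w3.png

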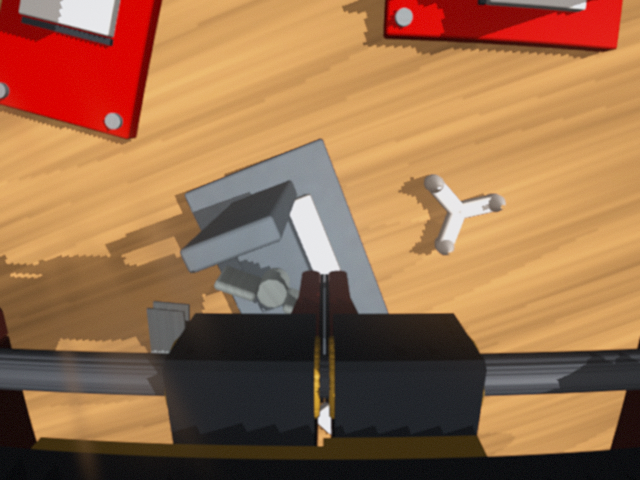

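The rear wing tip is at (218,282) and the hub at (271,291). The front wing is therefore about 12–17° clockwise of the finger, which leaves room to lower the fingertip behind it.

>>> play_rows([
  {"tx":0.5,"ty":0,"tz":-0.05,"wx":0,"wy":0,"wz":0,"claw":0},
  {"tx":1.0,"ty":0,"tz":-0.05,"wx":0,"wy":0,"wz":0,"claw":0},
  {"tx":1.5,"ty":0,"tz":-0.05,"wx":0,"wy":0,"wz":0,"claw":0},
  {"tx":1.55,"ty":0,"tz":-0.05,"wx":0,"wy":0,"wz":0,"claw":0},
])

```text
time_s: 8.52
tcp_pos: [0.5297, -0.003, 0.0765]
tcp_rot: [0.121, 0.694, -0.125, 0.699]
ft_force: [-0.1, 0.4, -1.7]
width: 0.002
```

```bash
python3 arc.py .079 65 20 10
```

```text
8.52 [ 0.5297 -0.003   0.0765] [-0.1  0.4 -1.7] [ 0.07 -0.1  -0.  ] 0.0023435626047016373
phi now 70.0
[{"tx": -0.08, "ty": 0.02, "tz": 0.21, "wx": 1.0, "wy": 0.09, "wz": 0.05, "claw": 0}, {"tx": -0.08, "ty": 0.04, "tz": 0.29, "wx": 2.0, "wy": 0.09, "wz": 0.04, "claw": 0}, {"tx": -0.08, "ty": 0.06, "tz": 0.37, "wx": 3.0, "wy": 0.09, "wz": 0.04, "claw": 0}, {"tx": -0.08, "ty": 0.07, "tz": 0.45, "wx": 4.0, "wy": 0.09, "wz": 0.03, "claw": 0}, {"tx": -0.08, "ty": 0.08, "tz": 0.53, "wx": 5.0, "wy": 0.09, "wz": 0.03, "claw": 0}, {"tx": -0.08, "ty": 0.08, "tz": 0.62, "wx": 6.0, "wy": 0.09, "wz": 0.03, "claw": 0}, {"tx": -0.08, "ty": 0.07, "tz": 0.7, "wx": 7.0, "wy": 0.1, "wz": 0.02, "claw": 0}, {"tx": -0.08, "ty": 0.05, "tz": 0.78, "wx": 8.0, "wy": 0.1, "wz": 0.02, "claw": 0}, {"tx": -0.08, "ty": 0.02, "tz": 0.86, "wx": 9.0, "wy": 0.1, "wz": 0.01, "claw": 0}, {"tx": -0.08, "ty": -0.01, "tz": 0.94, "wx": 10.0, "wy": 0.1, "wz": 0.01, "claw": 0}]
```

>>> play_rows([
  {"tx":-0.06,"ty":0.02,"tz":0.15,"wx":1,"wy":0,"wz":0,"claw":0},
  {"tx":-0.06,"ty":0.04,"tz":0.27,"wx":2,"wy":0,"wz":0,"claw":0},
  {"tx":-0.06,"ty":0.06,"tz":0.37,"wx":3,"wy":0,"wz":0,"claw":0},
  {"tx":-0.06,"ty":0.07,"tz":0.45,"wx":4,"wy":0,"wz":0,"claw":0},
  {"tx":-0.06,"ty":0.08,"tz":0.53,"wx":5,"wy":0,"wz":0,"claw":0},
  {"tx":-0.06,"ty":0.08,"tz":0.62,"wx":6,"wy":0,"wz":0,"claw":0},
  {"tx":-0.06,"ty":0.07,"tz":0.7,"wx":7,"wy":0,"wz":0,"claw":0},
  {"tx":-0.06,"ty":0.05,"tz":0.78,"wx":8,"wy":0,"wz":0,"claw":0},
  {"tx":-0.06,"ty":0.02,"tz":0.86,"wx":9,"wy":0,"wz":0,"claw":0},
  {"tx":-0.06,"ty":-0.01,"tz":0.94,"wx":10,"wy":0,"wz":0,"claw":0},
])

```text
time_s: 9.35
tcp_pos: [0.5559, -0.0123, 0.0788]
tcp_rot: [0.407, 0.576, -0.408, 0.581]
ft_force: [0.5, 3.0, -2.4]
width: 0.004
```

```bash
python3 arc.py .079 15 -30 10
```

```text
9.35 [ 0.5559 -0.0123  0.0788] [ 0.5  3.  -2.4] [ 0.48 -0.15  0.03] 0.0038178881675146295
phi now 19.7
[{"tx": -0.01, "ty": 0.03, "tz": 0.1, "wx": 0.94, "wy": 0.07, "wz": -0.04, "claw": 0}, {"tx": -0.01, "ty": 0.06, "tz": 0.18, "wx": 1.94, "wy": 0.07, "wz": -0.04, "claw": 0}, {"tx": -0.01, "ty": 0.08, "tz": 0.26, "wx": 2.94, "wy": 0.07, "wz": -0.04, "claw": 0}, {"tx": -0.0, "ty": 0.09, "tz": 0.34, "wx": 3.94, "wy": 0.07, "wz": -0.05, "claw": 0}, {"tx": -0.0, "ty": 0.1, "tz": 0.43, "wx": 4.94, "wy": 0.07, "wz": -0.05, "claw": 0}, {"tx": -0.0, "ty": 0.1, "tz": 0.51, "wx": 5.94, "wy": 0.07, "wz": -0.05, "claw": 0}, {"tx": -0.0, "ty": 0.09, "tz": 0.59, "wx": 6.94, "wy": 0.06, "wz": -0.05, "claw": 0}, {"tx": -0.0, "ty": 0.07, "tz": 0.68, "wx": 7.94, "wy": 0.06, "wz": -0.06, "claw": 0}, {"tx": -0.0, "ty": 0.05, "tz": 0.76, "wx": 8.94, "wy": 0.06, "wz": -0.06, "claw": 0}, {"tx": -0.0, "ty": 0.01, "tz": 0.83, "wx": 9.94, "wy": 0.06, "wz": -0.06, "claw": 0}]
```

>>> play_rows([
  {"tx":0,"ty":0.03,"tz":0.1,"wx":0.9,"wy":0,"wz":0,"claw":0},
  {"tx":0,"ty":0.06,"tz":0.18,"wx":1.9,"wy":0,"wz":0,"claw":0},
  {"tx":0,"ty":0.08,"tz":0.26,"wx":2.9,"wy":0,"wz":0,"claw":0},
  {"tx":0,"ty":0.09,"tz":0.34,"wx":3.9,"wy":0,"wz":0,"claw":0},
  {"tx":0,"ty":0.1,"tz":0.43,"wx":4.9,"wy":0,"wz":0,"claw":0},
  {"tx":0,"ty":0.1,"tz":0.51,"wx":5.9,"wy":0,"wz":0,"claw":0},
  {"tx":0,"ty":0.09,"tz":0.59,"wx":6.9,"wy":0,"wz":0,"claw":0},
  {"tx":0,"ty":0.07,"tz":0.68,"wx":7.9,"wy":0,"wz":0,"claw":0},
  {"tx":0,"ty":0.05,"tz":0.76,"wx":8.9,"wy":0,"wz":0,"claw":0},
  {"tx":0,"ty":0.01,"tz":0.83,"wx":9.9,"wy":0,"wz":0,"claw":0},
])

```text
time_s: 10.18
tcp_pos: [0.565, -0.0351, 0.0793]
tcp_rot: [0.614, 0.351, -0.612, 0.355]
ft_force: [1.9, 2.8, -2.9]
width: 0.003
```

```bash
python3 arc.py .078 -35 -80 10
```

```text
10.18 [ 0.565  -0.0351  0.0793] [ 1.9  2.8 -2.9] [ 0.42 -0.33 -0.09] 0.0032840133430359015
phi now -30.1
[{"tx": 0.04, "ty": 0.04, "tz": 0.1, "wx": 0.97, "wy": 0.01, "wz": -0.08, "claw": 0}, {"tx": 0.04, "ty": 0.06, "tz": 0.18, "wx": 1.97, "wy": 0.0, "wz": -0.08, "claw": 0}, {"tx": 0.04, "ty": 0.08, "tz": 0.26, "wx": 2.97, "wy": 0.0, "wz": -0.08, "claw": 0}, {"tx": 0.04, "ty": 0.09, "tz": 0.34, "wx": 3.97, "wy": -0.0, "wz": -0.08, "claw": 0}, {"tx": 0.04, "ty": 0.1, "tz": 0.43, "wx": 4.97, "wy": -0.01, "wz": -0.08, "claw": 0}, {"tx": 0.04, "ty": 0.1, "tz": 0.51, "wx": 5.97, "wy": -0.01, "wz": -0.08, "claw": 0}, {"tx": 0.04, "ty": 0.09, "tz": 0.59, "wx": 6.97, "wy": -0.01, "wz": -0.08, "claw": 0}, {"tx": 0.04, "ty": 0.07, "tz": 0.67, "wx": 7.97, "wy": -0.02, "wz": -0.08, "claw": 0}, {"tx": 0.04, "ty": 0.04, "tz": 0.75, "wx": 8.97, "wy": -0.02, "wz": -0.08, "claw": 0}, {"tx": 0.04, "ty": 0.01, "tz": 0.83, "wx": 9.97, "wy": -0.02, "wz": -0.08, "claw": 0}]
```

>>> play_rows([
  {"tx":0.04,"ty":0.04,"tz":0.1,"wx":1,"wy":0,"wz":-0.1,"claw":0},
  {"tx":0.04,"ty":0.06,"tz":0.18,"wx":2,"wy":0,"wz":-0.1,"claw":0},
  {"tx":0.04,"ty":0.08,"tz":0.26,"wx":3,"wy":0,"wz":-0.1,"claw":0},
  {"tx":0.04,"ty":0.09,"tz":0.34,"wx":4,"wy":0,"wz":-0.1,"claw":0},
  {"tx":0.04,"ty":0.1,"tz":0.43,"wx":5,"wy":0,"wz":-0.1,"claw":0},
  {"tx":0.04,"ty":0.1,"tz":0.51,"wx":6,"wy":0,"wz":-0.1,"claw":0},
  {"tx":0.04,"ty":0.09,"tz":0.59,"wx":7,"wy":0,"wz":-0.1,"claw":0},
  {"tx":0.04,"ty":0.07,"tz":0.67,"wx":8,"wy":0,"wz":-0.1,"claw":0},
  {"tx":0.04,"ty":0.04,"tz":0.75,"wx":9,"wy":0,"wz":-0.1,"claw":0},
  {"tx":0.04,"ty":0.01,"tz":0.83,"wx":10,"wy":0,"wz":-0.1,"claw":0},
])

```text
time_s: 11.02
tcp_pos: [0.5541, -0.0569, 0.0787]
tcp_rot: [0.706, 0.06, -0.703, 0.058]
ft_force: [2.4, 2.1, -2.8]
width: 0.007
```

```bash
python3 arc.py .078 -85 -130 10
```

```text
11.02 [ 0.5541 -0.0569  0.0787] [ 2.4  2.1 -2.8] [ 0.17 -0.47 -0.03] 0.006828963861916495
phi now -80.5
[{"tx": 0.02, "ty": 0.03, "tz": 0.12, "wx": 0.91, "wy": -0.04, "wz": 0.03, "claw": 0}, {"tx": 0.02, "ty": 0.06, "tz": 0.2, "wx": 1.91, "wy": -0.04, "wz": 0.03, "claw": 0}, {"tx": 0.02, "ty": 0.08, "tz": 0.28, "wx": 2.91, "wy": -0.04, "wz": 0.03, "claw": 0}, {"tx": 0.02, "ty": 0.09, "tz": 0.36, "wx": 3.91, "wy": -0.04, "wz": 0.03, "claw": 0}, {"tx": 0.02, "ty": 0.09, "tz": 0.45, "wx": 4.91, "wy": -0.04, "wz": 0.03, "claw": 0}, {"tx": 0.02, "ty": 0.09, "tz": 0.53, "wx": 5.91, "wy": -0.04, "wz": 0.03, "claw": 0}, {"tx": 0.02, "ty": 0.08, "tz": 0.62, "wx": 6.91, "wy": -0.03, "wz": 0.04, "claw": 0}, {"tx": 0.02, "ty": 0.07, "tz": 0.7, "wx": 7.91, "wy": -0.03, "wz": 0.04, "claw": 0}, {"tx": 0.02, "ty": 0.04, "tz": 0.78, "wx": 8.91, "wy": -0.03, "wz": 0.04, "claw": 0}, {"tx": 0.02, "ty": 0.01, "tz": 0.86, "wx": 9.91, "wy": -0.03, "wz": 0.04, "claw": 0}]
```

>>> play_rows([
  {"tx":0.02,"ty":0.03,"tz":0.12,"wx":0.9,"wy":0,"wz":0,"claw":0},
  {"tx":0.02,"ty":0.06,"tz":0.2,"wx":1.9,"wy":0,"wz":0,"claw":0},
  {"tx":0.02,"ty":0.08,"tz":0.28,"wx":2.9,"wy":0,"wz":0,"claw":0},
  {"tx":0.02,"ty":0.09,"tz":0.36,"wx":3.9,"wy":0,"wz":0,"claw":0},
  {"tx":0.02,"ty":0.09,"tz":0.45,"wx":4.9,"wy":0,"wz":0,"claw":0},
  {"tx":0.02,"ty":0.09,"tz":0.53,"wx":5.9,"wy":0,"wz":0,"claw":0},
  {"tx":0.02,"ty":0.08,"tz":0.62,"wx":6.9,"wy":0,"wz":0,"claw":0},
  {"tx":0.02,"ty":0.07,"tz":0.7,"wx":7.9,"wy":0,"wz":0,"claw":0},
  {"tx":0.02,"ty":0.04,"tz":0.78,"wx":8.9,"wy":0,"wz":0,"claw":0},
  {"tx":0.02,"ty":0.01,"tz":0.86,"wx":9.9,"wy":0,"wz":0,"claw":0},
])

```text
time_s: 11.85
tcp_pos: [0.5301, -0.0621, 0.0788]
tcp_rot: [0.666, -0.242, -0.662, -0.245]
ft_force: [2.7, -2.2, -2.0]
width: 0.006
```

```bash
python3 arc.py .078 -127 -127 1
```

```text
11.85 [ 0.5301 -0.0621  0.0788] [ 2.7 -2.2 -2. ] [-0.17 -0.34  0.01] 0.006355668531701973
phi now -130.3
[{"tx": 0.03, "ty": -0.01, "tz": 0.0, "wx": -0.65, "wy": -0.04, "wz": 0.06, "claw": 0}]
```

>>> play_rows([
  {"tx":0,"ty":0,"tz":-0.15,"wx":0,"wy":0,"wz":0,"claw":0},
  {"tx":0,"ty":0,"tz":-0.25,"wx":0,"wy":0,"wz":0,"claw":0},
  {"tx":-0.8,"ty":0,"tz":-0.3,"wx":0,"wy":0,"wz":0,"claw":0},
  {"tx":-1.6,"ty":0,"tz":-0.3,"wx":0,"wy":0,"wz":0,"claw":0},
  {"tx":-1.7,"ty":0,"tz":-0.4,"wx":-8,"wy":0,"wz":0,"claw":0},
  {"tx":-1.7,"ty":0,"tz":-0.4,"wx":-8,"wy":0,"wz":0,"claw":0},
  {"tx":-1.7,"ty":0,"tz":-0.5,"wx":-8,"wy":0,"wz":0,"claw":0},
  {"tx":-1.7,"ty":0,"tz":-0.5,"wx":-8,"wy":0,"wz":0,"claw":0},
  {"tx":-1.7,"ty":0,"tz":-0.5,"wx":-8,"wy":0,"wz":0,"claw":0},
  {"tx":-1.7,"ty":0,"tz":-0.5,"wx":-8,"wy":0,"wz":0,"claw":0},
])

```text
time_s: 12.68
tcp_pos: [0.5418, -0.0722, 0.1303]
tcp_rot: [0.709, 0.002, -0.705, 0.001]
ft_force: [0.5, 1.2, -0.9]
width: 0.003
```

```bash
cat > ret.py <<'E'
from h import *
o=telemetry.get_obs();print(o["time_s"],o["tcp_pos"],o["ft_force"].round(1))
for f in range(-75,76,15): print(f,rel(*target(f,.127,rad=.028,tan=.0135),o)[:4])
E
python3 ret.py
```

```text
12.6833 [ 0.54178668 -0.07220275  0.13025009] [ 0.5  1.2 -0.9]
-75 [ 0.11 -0.5  -0.48 -2.95]
-60 [ 0.11 -0.7  -0.67 -5.95]
-45 [ 0.11 -0.94 -0.79 -8.95]
-30 [  0.12  -1.21  -0.84 -11.95]
-15 [  0.12  -1.48  -0.83 -14.95]
0 [  0.12  -1.74  -0.75 -17.95]
15 [  0.12  -1.96  -0.6  -20.95]
30 [  0.11  -2.14  -0.4  -23.95]
45 [  0.11  -2.27  -0.16 -26.95]
60 [  0.11  -2.32   0.11 -29.95]
75 [  0.11  -2.31   0.38 -32.95]
```

>>> play_rows([
  {"tx":0.1,"ty":-0.5,"tz":-0.5,"wx":-3,"wy":0,"wz":0,"claw":0},
  {"tx":0.1,"ty":-0.5,"tz":-0.5,"wx":-3,"wy":0,"wz":0,"claw":0},
  {"tx":0.1,"ty":-0.7,"tz":-0.7,"wx":-6,"wy":0,"wz":0,"claw":0},
  {"tx":0.1,"ty":-0.7,"tz":-0.7,"wx":-6,"wy":0,"wz":0,"claw":0},
  {"tx":0.1,"ty":-0.94,"tz":-0.8,"wx":-9,"wy":0,"wz":0,"claw":0},
  {"tx":0.1,"ty":-0.94,"tz":-0.8,"wx":-9,"wy":0,"wz":0,"claw":0},
  {"tx":0.1,"ty":-1.2,"tz":-0.84,"wx":-12,"wy":0,"wz":0,"claw":0},
  {"tx":0.1,"ty":-1.2,"tz":-0.84,"wx":-12,"wy":0,"wz":0,"claw":0},
  {"tx":0.1,"ty":-1.5,"tz":-0.83,"wx":-15,"wy":0,"wz":0,"claw":0},
  {"tx":0.1,"ty":-1.5,"tz":-0.83,"wx":-15,"wy":0,"wz":0,"claw":0},
])

```text
time_s: 13.52
tcp_pos: [0.5668, -0.0263, 0.1277]
tcp_rot: [0.575, 0.414, -0.57, 0.416]
ft_force: [0.1, -0.3, -0.2]
width: 0.004
```

```bash
python3 ret.py
```

```text
13.5167 [ 0.56681614 -0.02628731  0.12771068] [ 0.1 -0.3 -0.2]
-75 [ 2.000e-02 -1.000e-02  1.080e+00  1.137e+01]
-60 [0.02 0.09 0.84 8.37]
-45 [0.02 0.13 0.57 5.37]
-30 [0.02 0.1  0.3  2.37]
-15 [ 0.02  0.01  0.05 -0.63]
0 [ 0.02 -0.15 -0.17 -3.63]
15 [ 0.02 -0.37 -0.34 -6.63]
30 [ 0.02 -0.61 -0.45 -9.63]
45 [  0.02  -0.88  -0.49 -12.63]
60 [  0.02  -1.15  -0.46 -15.63]
75 [  0.02  -1.4   -0.36 -18.63]
```

>>> play_rows([
  {"tx":0,"ty":-0.15,"tz":-0.17,"wx":-3.6,"wy":0,"wz":0,"claw":0},
  {"tx":0,"ty":-0.15,"tz":-0.17,"wx":-3.6,"wy":0,"wz":0,"claw":0},
  {"tx":0,"ty":-0.37,"tz":-0.34,"wx":-6.6,"wy":0,"wz":0,"claw":0},
  {"tx":0,"ty":-0.37,"tz":-0.34,"wx":-6.6,"wy":0,"wz":0,"claw":0},
  {"tx":0,"ty":-0.6,"tz":-0.45,"wx":-9.6,"wy":0,"wz":0,"claw":0},
  {"tx":0,"ty":-0.6,"tz":-0.45,"wx":-9.6,"wy":0,"wz":0,"claw":0},
  {"tx":0,"ty":-0.9,"tz":-0.5,"wx":-12.6,"wy":0,"wz":0,"claw":0},
  {"tx":0,"ty":-0.9,"tz":-0.5,"wx":-12.6,"wy":0,"wz":0,"claw":0},
  {"tx":0,"ty":-1.15,"tz":-0.48,"wx":-15.6,"wy":0,"wz":0,"claw":0},
  {"tx":0,"ty":-1.15,"tz":-0.48,"wx":-15.6,"wy":0,"wz":0,"claw":0},
])

```text
time_s: 14.35
tcp_pos: [0.5376, -0.0017, 0.1277]
tcp_rot: [0.223, 0.67, -0.22, 0.673]
ft_force: [-1.0, 0.1, 0.1]
width: 0.008
```

```bash
python3 - <<'E'
from h import *
o=telemetry.get_obs();print(o["time_s"],o["tcp_pos"])
for z in(.127,.077):print(rel(*target(70,z,rad=.027,tan=.0145),o))
E
```

```text
14.35 [ 0.53764349 -0.00168789  0.12771656]
[ 0.02 -0.16 -0.13 -3.31  0.04 -0.05]
[ 1.69 -0.17 -0.14 -3.31  0.04 -0.05]
```

>>> play_rows([
  {"tx":0,"ty":-0.16,"tz":-0.13,"wx":-3.3,"wy":0,"wz":0,"claw":0},
  {"tx":0,"ty":-0.16,"tz":-0.13,"wx":-3.3,"wy":0,"wz":0,"claw":0},
  {"tx":0,"ty":-0.16,"tz":-0.13,"wx":-3.3,"wy":0,"wz":0,"claw":0},
  {"tx":0,"ty":-0.16,"tz":-0.15,"wx":-3.3,"wy":0,"wz":0,"claw":0},
  {"tx":0.5,"ty":-0.16,"tz":-0.17,"wx":-3.3,"wy":0,"wz":0,"claw":0},
  {"tx":1.0,"ty":-0.16,"tz":-0.17,"wx":-3.3,"wy":0,"wz":0,"claw":0},
  {"tx":1.5,"ty":-0.16,"tz":-0.17,"wx":-3.3,"wy":0,"wz":0,"claw":0},
  {"tx":1.65,"ty":-0.16,"tz":-0.17,"wx":-3.3,"wy":0,"wz":0,"claw":0},
])

```text
time_s: 15.02
tcp_pos: [0.53, -0.0023, 0.0766]
tcp_rot: [0.124, 0.696, -0.122, 0.697]
ft_force: [-0.3, 0.3, -1.2]
width: 0.007
```

```bash
python3 arc.py .078 65 20 10
```

```text
15.02 [ 0.53   -0.0023  0.0766] [-0.3  0.3 -1.2] [ 0.08 -0.08  0.  ] 0.006772205262765529
phi now 69.9
[{"tx": -0.05, "ty": -0.01, "tz": 0.2, "wx": 0.99, "wy": 0.02, "wz": -0.04, "claw": 0}, {"tx": -0.05, "ty": 0.02, "tz": 0.28, "wx": 1.99, "wy": 0.01, "wz": -0.04, "claw": 0}, {"tx": -0.05, "ty": 0.04, "tz": 0.36, "wx": 2.99, "wy": 0.01, "wz": -0.04, "claw": 0}, {"tx": -0.05, "ty": 0.05, "tz": 0.45, "wx": 3.99, "wy": 0.01, "wz": -0.04, "claw": 0}, {"tx": -0.04, "ty": 0.05, "tz": 0.53, "wx": 4.99, "wy": 0.01, "wz": -0.04, "claw": 0}, {"tx": -0.04, "ty": 0.05, "tz": 0.61, "wx": 5.99, "wy": 0.01, "wz": -0.04, "claw": 0}, {"tx": -0.04, "ty": 0.04, "tz": 0.7, "wx": 6.99, "wy": 0.01, "wz": -0.04, "claw": 0}, {"tx": -0.04, "ty": 0.02, "tz": 0.78, "wx": 7.99, "wy": 0.0, "wz": -0.04, "claw": 0}, {"tx": -0.04, "ty": 0.0, "tz": 0.86, "wx": 8.99, "wy": 0.0, "wz": -0.05, "claw": 0}, {"tx": -0.04, "ty": -0.03, "tz": 0.94, "wx": 9.99, "wy": -0.0, "wz": -0.05, "claw": 0}]
```

>>> play_rows([
  {"tx":-0.03,"ty":0,"tz":0.15,"wx":1,"wy":0,"wz":0,"claw":0},
  {"tx":-0.03,"ty":0.02,"tz":0.27,"wx":2,"wy":0,"wz":0,"claw":0},
  {"tx":-0.03,"ty":0.04,"tz":0.36,"wx":3,"wy":0,"wz":0,"claw":0},
  {"tx":-0.03,"ty":0.05,"tz":0.45,"wx":4,"wy":0,"wz":0,"claw":0},
  {"tx":-0.03,"ty":0.05,"tz":0.53,"wx":5,"wy":0,"wz":0,"claw":0},
  {"tx":-0.03,"ty":0.05,"tz":0.61,"wx":6,"wy":0,"wz":0,"claw":0},
  {"tx":-0.03,"ty":0.04,"tz":0.7,"wx":7,"wy":0,"wz":0,"claw":0},
  {"tx":-0.03,"ty":0.02,"tz":0.78,"wx":8,"wy":0,"wz":0,"claw":0},
  {"tx":-0.03,"ty":0,"tz":0.86,"wx":9,"wy":0,"wz":0,"claw":0},
])

```text
time_s: 15.77
tcp_pos: [0.5544, -0.0105, 0.0778]
tcp_rot: [0.383, 0.595, -0.38, 0.595]
ft_force: [-0.5, 3.1, -1.9]
width: 0.013
```

```bash
python3 arc.py .078 22 8 8
```

```text
15.77 [ 0.5544 -0.0105  0.0778] [-0.5  3.1 -1.9] [ 0.52 -0.13 -0.03] 0.012639790273787943
phi now 24.7
[{"tx": -0.01, "ty": 0.01, "tz": 0.07, "wx": 0.53, "wy": -0.03, "wz": -0.04, "claw": 0}, {"tx": -0.01, "ty": 0.02, "tz": 0.1, "wx": 0.93, "wy": -0.03, "wz": -0.04, "claw": 0}, {"tx": -0.01, "ty": 0.03, "tz": 0.13, "wx": 1.33, "wy": -0.03, "wz": -0.04, "claw": 0}, {"tx": -0.01, "ty": 0.04, "tz": 0.16, "wx": 1.73, "wy": -0.03, "wz": -0.04, "claw": 0}, {"tx": -0.01, "ty": 0.05, "tz": 0.19, "wx": 2.13, "wy": -0.04, "wz": -0.04, "claw": 0}, {"tx": -0.01, "ty": 0.06, "tz": 0.23, "wx": 2.53, "wy": -0.04, "wz": -0.04, "claw": 0}, {"tx": -0.01, "ty": 0.07, "tz": 0.26, "wx": 2.93, "wy": -0.04, "wz": -0.04, "claw": 0}, {"tx": -0.01, "ty": 0.07, "tz": 0.29, "wx": 3.33, "wy": -0.04, "wz": -0.04, "claw": 0}]
```

>>> play_rows([
  {"tx":0,"ty":0.01,"tz":0.07,"wx":0.5,"wy":0,"wz":0,"claw":0},
  {"tx":0,"ty":0.02,"tz":0.1,"wx":0.9,"wy":0,"wz":0,"claw":0},
  {"tx":0,"ty":0.03,"tz":0.13,"wx":1.3,"wy":0,"wz":0,"claw":0},
  {"tx":0,"ty":0.04,"tz":0.16,"wx":1.7,"wy":0,"wz":0,"claw":0},
  {"tx":0,"ty":0.05,"tz":0.19,"wx":2.1,"wy":0,"wz":0,"claw":0},
  {"tx":0,"ty":0.06,"tz":0.23,"wx":2.5,"wy":0,"wz":0,"claw":0},
  {"tx":0,"ty":0.07,"tz":0.26,"wx":2.9,"wy":0,"wz":0,"claw":0},
  {"tx":0,"ty":0.07,"tz":0.29,"wx":3.3,"wy":0,"wz":0,"claw":0},
])

```text
time_s: 16.43
tcp_pos: [0.5601, -0.0168, 0.078]
tcp_rot: [0.466, 0.534, -0.462, 0.533]
ft_force: [0.4, 2.5, -3.1]
width: 0.001
```

```bash
python3 arc.py .078 6 -2 5
```

```text
16.43 [ 0.5601 -0.0168  0.078 ] [ 0.4  2.5 -3.1] [ 0.43 -0.21  0.02] 0.0007032824426023214
phi now 8.0
[{"tx": -0.0, "ty": 0.01, "tz": 0.05, "wx": 0.4, "wy": -0.06, "wz": -0.03, "claw": 0}, {"tx": -0.0, "ty": 0.02, "tz": 0.08, "wx": 0.8, "wy": -0.06, "wz": -0.03, "claw": 0}, {"tx": -0.0, "ty": 0.03, "tz": 0.11, "wx": 1.2, "wy": -0.06, "wz": -0.03, "claw": 0}, {"tx": -0.0, "ty": 0.04, "tz": 0.15, "wx": 1.6, "wy": -0.06, "wz": -0.03, "claw": 0}, {"tx": -0.0, "ty": 0.05, "tz": 0.18, "wx": 2.0, "wy": -0.06, "wz": -0.03, "claw": 0}]
```

Now small nudges, watching the force.

>>> play_rows([
  {"tx":0,"ty":0.01,"tz":0.04,"wx":0.4,"wy":0,"wz":0,"claw":0},
  {"tx":0,"ty":0.02,"tz":0.07,"wx":0.8,"wy":0,"wz":0,"claw":0},
])

```text
time_s: 16.6
tcp_pos: [0.5611, -0.0183, 0.0781]
tcp_rot: [0.485, 0.518, -0.481, 0.515]
ft_force: [1.2, 1.7, -3.0]
width: 0.008
```

>>> play_rows([
  {"tx":0,"ty":0.01,"tz":0.02,"wx":0.2,"wy":0,"wz":0,"claw":0},
  {"tx":0,"ty":0.01,"tz":0.03,"wx":0.3,"wy":0,"wz":0,"claw":0},
])

```text
time_s: 16.77
tcp_pos: [0.5615, -0.0189, 0.0783]
tcp_rot: [0.492, 0.511, -0.488, 0.509]
ft_force: [-0.2, 2.4, -1.3]
width: 0.004
```

>>> play_rows([
  {"tx":0,"ty":0.01,"tz":0.02,"wx":0.2,"wy":0,"wz":0,"claw":0},
  {"tx":0,"ty":0.01,"tz":0.03,"wx":0.3,"wy":0,"wz":0,"claw":0},
])

```text
time_s: 16.93
tcp_pos: [0.5619, -0.0192, 0.0784]
tcp_rot: [0.499, 0.505, -0.495, 0.501]
ft_force: [0.0, 4.5, -1.3]
width: 0.006
```

>>> play_rows([
  {"tx":0,"ty":0,"tz":0.02,"wx":0,"wy":0,"wz":0,"claw":0},
  {"tx":0,"ty":0,"tz":0.04,"wx":0,"wy":0,"wz":0,"claw":0},
])

```text
time_s: 17.1
tcp_pos: [0.5619, -0.0194, 0.0784]
tcp_rot: [0.5, 0.505, -0.494, 0.501]
ft_force: [0.2, 9.2, -0.7]
width: 0.002
```

>>> play_rows([
  {"tx":0,"ty":0,"tz":0.03,"wx":0,"wy":0,"wz":0,"claw":0},
  {"tx":0,"ty":0,"tz":0.03,"wx":0,"wy":0,"wz":0,"claw":0},
])

```text
time_s: 17.27
tcp_pos: [0.5619, -0.0193, 0.0784]
tcp_rot: [0.5, 0.505, -0.494, 0.5]
ft_force: [0.4, 7.3, -0.1]
width: 0.006
```

The finger stopped advancing while the force rose from about 2.5 to 9 N, so the screw is on its hard stop. I'll back off and lift clear.

>>> play_rows([
  {"tx":0,"ty":0,"tz":-0.15,"wx":0,"wy":0,"wz":0,"claw":0},
  {"tx":0,"ty":0,"tz":-0.3,"wx":0,"wy":0,"wz":0,"claw":0},
  {"tx":-1,"ty":0,"tz":-0.3,"wx":0,"wy":0,"wz":0,"claw":0},
  {"tx":-2,"ty":0,"tz":-0.3,"wx":0,"wy":0,"wz":0,"claw":0},
  {"tx":-3,"ty":0,"tz":-0.3,"wx":0,"wy":0,"wz":0,"claw":0},
  {"tx":-4,"ty":0,"tz":-1.3,"wx":0,"wy":0,"wz":0,"claw":0},
  {"tx":-4,"ty":0,"tz":-2.6,"wx":0,"wy":0,"wz":0,"claw":0},
  {"tx":-4,"ty":0,"tz":-3.9,"wx":0,"wy":0,"wz":0,"claw":0},
  {"tx":-4,"ty":0,"tz":-5.2,"wx":0,"wy":0,"wz":0,"claw":0},
  {"tx":-4,"ty":0,"tz":-6.5,"wx":0,"wy":0,"wz":0,"claw":0},
])

```text
time_s: 18.1
tcp_pos: [0.5596, 0.1757, 0.2015]
tcp_rot: [0.501, 0.505, -0.494, 0.501]
ft_force: [0.6, -0.2, 0.3]
width: 0.006
```

>>> play_rows([
  {"tx":0,"ty":0,"tz":0,"wx":0,"wy":0,"wz":0,"claw":0},
  {"tx":0,"ty":0,"tz":0,"wx":0,"wy":0,"wz":0,"claw":0},
])

```text
time_s: 18.27
tcp_pos: [0.5596, 0.1776, 0.2018]
tcp_rot: [0.5, 0.505, -0.492, 0.502]
ft_force: [-0.0, -1.1, -0.0]
width: 0.005
```

```bash
python3 - <<'E'
from h import *
import pickle
o=telemetry.get_obs();print(o["tcp_pos"],o["ft_force"].round(1))
T=get_image("top");S=get_image("scene");d=pickle.load(open("d.pkl","rb"))
save(T,"t3.png")
a=cv2.resize(T["frame"][200:290,275:365],(400,400),interpolation=cv2.INTER_CUBIC)
b=cv2.resize(S["frame"][220:300,285:365],(400,400),interpolation=cv2.INTER_CUBIC)
cv2.imwrite("pics/c3.png",np.hstack([a,b])[:,:,::-1])
for n,I in(("top",T),("scene",S)):
  df=np.abs(I["frame"].astype(int)-d[n]["frame"]).max(2)>60
  k,l,s,c=cv2.connectedComponentsWithStats(df.astype(np.uint8));print(n,[x.tolist() for x in s[1:] if x[4]>15])
E
```

```text
[0.55959641 0.17757397 0.20182886] [-0.  -1.1 -0. ]
top [[0, 55, 224, 425, 50128], [148, 59, 8, 6, 32], [176, 63, 10, 7, 42], [157, 74, 9, 4, 33], [168, 75, 3, 6, 16], [177, 76, 13, 7, 67], [164, 86, 9, 7, 42], [177, 89, 15, 6, 56], [46, 227, 42, 8, 109], [175, 389, 375, 91, 23924], [578, 416, 62, 34, 1019], [242, 444, 46, 19, 360], [603, 457, 37, 23, 733], [298, 466, 11, 12, 105]]
scene [[298, 0, 152, 301, 10039], [423, 0, 11, 6, 29], [446, 0, 9, 5, 24], [485, 0, 7, 20, 39], [482, 0, 61, 79, 427], [560, 0, 34, 16, 295], [598, 0, 33, 33, 497], [424, 5, 13, 45, 260], [436, 5, 20, 32, 137], [467, 6, 9, 15, 28], [259, 9, 12, 13, 114], [537, 8, 47, 63, 1358], [244, 15, 63, 59, 1553], [465, 16, 13, 13, 30], [448, 18, 11, 34, 161], [529, 24, 8, 11, 16], [460, 27, 7, 18, 40], [568, 29, 43, 59, 789], [404, 40, 27, 17, 51], [524, 40, 5, 11, 18], [476, 42, 106, 125, 1916], [435, 46, 9, 18, 56], [454, 49, 10, 10, 44], [199, 62, 20, 16, 129], [433, 63, 9, 9, 29], [450, 65, 6, 7, 22], [518, 64, 37, 52, 885], [474, 72, 22, 17, 77], [178, 75, 6, 9, 28], [458, 75, 8, 13, 45], [224, 83, 38, 33, 388], [543, 84, 35, 47, 536], [490, 86, 16, 30, 96], [460, 92, 9, 11, 46], [422, 94, 11, 17, 18], [469, 105, 15, 5, 25], [470, 111, 8, 9, 41], [412, 120, 25, 35, 262], [466, 129, 7, 19, 78], [437, 131, 24, 17, 52], [254, 142, 13, 19, 55], [413, 163, 23, 19, 123], [440, 162, 18, 22, 165], [448, 188, 6, 6, 24]]
```

View pics/c3.png

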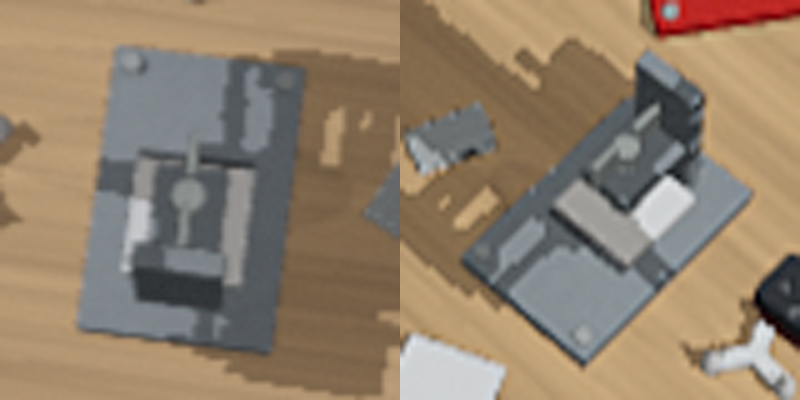

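The clamp corners in the crop are unchanged: (118,45), (303,68), (270,352) and (80,325). The wings, from (193,135) to (184,243), now lie along the clamp's x axis as they should at 3π. The hand is clear, so I'm handing in.

```bash
python3 -c "
from h import *
r.job_done()"
```

```text
the job is handed in; nothing more can be done
```

The wing screw on the grey clamp is wound fully down, and the job is handed in. It took three clockwise fingertip strokes with the fingers shut: about 158°, 180° and 50°, starting from q ≈ 2.68 rad.

**Hard stop:** at the end the push force rose from about 2.5 N to 9 N with no further movement. That is below the 12 N at which the clamp could slide.

**Final pictures:**
- **Wings:** they lie along the clamp's x axis to within about 3°, as expected at q = 9.42.
- **Clamp:** its base-plate corners are at the same pixels as at the start.
- **Hand:** it finished clear, about 0.2 m to the side at 0.2 m height, at 18.3 s of the 61 s allowed.

**Checks that were weak or failed:**
- **Axis position:** the separate views disagreed by about 4 mm, so I used the mean.
- **Bystanders:** the before-and-after image difference was swamped by the arm and its shadow. It says little about the other objects; the clip and the stilt look unmoved in the crops, and no stray contact forces showed.
- **Foot on the tile:** I could not see it directly, so I judged it from the force stop and the wing angle.
- **First move call:** it was refused as invalid and moved nothing.

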